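# Hold the sprung coating gauge on a marked spot through the guide eyelet

## Robot

A 7-joint arm with a two-finger parallel gripper is mounted at the origin on the work surface. World frame = base frame: x ahead of the robot, y to its left, z up, the work surface at z = 0. Lengths are in mm, angles in rad, forces in N, time in s.
With the tool pointing down it reaches from about 350 to 900 mm from the base axis. Payload 19.9 kg.
Tool frame: the origin (TCP) lies at the very end of the fingers, on their centre line; the grasp point (between the pads) lies 19 mm behind it; z points along the fingers, y is the line along which they close (so a half turn about z gives the same grasp; the last joint's range is limited). The gripper opens to 85 mm and grips with 20 to 120 N. Pads are 22 mm wide; open, the fingers measure 114 mm over their backs; the gripper's body (76 mm by 85 mm) begins 54 mm behind the grasp point. The pads swing forward as they close: fully open they stand 13 mm farther back than shut.
Start: joints at [-1.173, 0.417, -0.01, 1.614, 0.005, 1.111, -0.053], TCP at [266.086, 565.508, 231.26] pointing down, gripper open.
Joint ranges: [-2.81, 2.81], [-0.39, 2.02], [-1.27, 1.25], [0.06, 2.57], [-1.19, 4.33], [0.19, 2], [-2.82, 2.82]. Speed limits (rad/s): [1.89, 1.89, 2.39, 2.39, 3.01, 3.01, 3.01].

## Interface

Orientations are given as a unit quaternion [x, y, z, w].
In Python, from station import sense, grab_frame, hand_in, boxes_of, spot_point gives the robot as it stands.
- The arm moves only by the tool arm_command, never from a script. Its argument "moves" is a list of rows, each an object of numbers: "tx", "ty", "tz": the shift along the tool's x, y, z in units of 30 mm (1.0 is 30 mm); "ax", "ay", "az": the turn, a rotation vector about the tool's x, y, z in units of 6 degrees (1.0 is 6 degrees). In form: [{"tx": .., "ty": .., "tz": .., "ax": .., "ay": .., "az": ..}, ...]. A call has 1 to 10 rows; each row shifts and turns the commanded pose from where the row before left it, along the tool's axes as they then stand; what a row does not reach is not made up. A row lasts 1/10 s, in which the tool goes at most 50 mm and 8.59 degrees, less where a joint would pass 70% of its speed; a pose out of reach is approached as far as the arm can. A call is refused whole if a number of a shift passes 1 or a number of a turn 1, either way. A call with a gripper value outside its range is refused whole. "gripper" is the closure, from -1 (fully open) to 1 (shut), so that 0 is half open, set as the call begins (left out, the last holds). The fingers move at their own pace and stop on an object; "force" is the grip in N (left out, the last holds). Time passes only in rows, so rows that do not move let the fingers close. It gives the time, the measured TCP pose, the force, the opening and the grip force at its end, in the units of the state.
- sense(): the state, without advancing time (a new reading comes with each control period).
- grab_frame(name): name is "side" or "top" or "wrist"; returns a dict with "pixels" (400x640x3 uint8, red, green, blue), "fx", "fy", "cx", "cy" (pixels), "extrinsics" (4x4, takes a point from camera to world coordinates); the wrist camera has in their place "tool_from_camera" (4x4, takes a point from camera to tool coordinates, whose origin is the TCP and whose axes are the flange's). Camera axes: x right, y down, z forward; pixel columns grow to the right and rows downward; lengths in mm; the calibration is good to about 2 mm. A picture is of the moment at which its call begins: read the wrist's pose just before it. There is no depth.
- hand_in(): hands the job in; it is judged then, once.
Trained networks look in the newest picture that a camera, given by its name, has taken for a name from the list of things; names that differ only in an ending like _2 or _b are one class to them, and where a whole thing is asked for, a point or a joint stands for the part that bears it (a point fixed in the world has none). Each returns a list of dicts, best first, with "score" (0 to 1); they miss things now and then, are a little off and sometimes report something else, mostly with a low value. They report only what shows in the picture. A call takes as long as a camera call. They do not tell look-alikes from the thing itself.
- boxes_of(camera, label): "point" ([x, y, z] in mm, in the coordinates of the camera as it stood for that picture, good to about 4 mm: the middle of the surface that is visible of it).
- spot_point(camera, label): "point" ([x, y, z] in mm, in the coordinates of the camera as it stood for that picture, good to about 4 mm: a listed point, or the origin of a listed thing).
The state is a dict: "t": time; "joints": joint angles; "qd": joint speeds; "joint_efforts": joint torques, N m; "tool_pos": TCP position; "orientation": TCP orientation; "wrist_force": force on the tool from outside, world axes, zero at the start; "moment": the same for the moment, N m; "opening": finger opening in mm; "grasp_force": force on a finger pad.
Only numpy, scipy, OpenCV 4.12 (cv2) and the standard library are available. Lean on these libraries where they do the work, as an engineer would, in place of code of your own. Each camera call takes 0.05 s, during which the arm holds its last target. There are 200 camera calls.

## Task

Take the blue-handled coating gauge out of the white tool rack, pass its stem down through the eyelet of the yellow guide arm and set its brass tip on the red spot of the tilted metal box, square to the box's face. Press gently until the sprung tip is pushed about halfway in (5 of its 10 mm; never hard against its stop), and finish while still holding the gauge pressed there in the gripper, as the reading needs. Leave the marker and everything else where it is.

Things in the scene. Friction and masses are not known exactly. Their poses are not given: they have to be found in the camera images.
- probe: Coating gauge, loose, 0.1 to 0.2 kg: upright round blue handle, black ribs and cap, 26 mm diameter, 62 mm long; below it a steel stem 8 mm thick, 60 mm long, then a brass sprung tip 6 mm thick, 15 mm long. Origin: centre of the handle's underside; z up the handle, away from the tip. Starts upright in the rack, handle underside on the rack's top plate (90 mm above the table).
- plunger (a joint): How far the gauge's sprung tip is pushed in: 0 m fully out, 0.010 m hard against its stop. The push needed is 0.8 N to start and 0.4 N more for each mm (2.8 N at 5 mm).
- tip (a point): Lowest point of the gauge's round-ended brass tip (moves in with the plunger); 75 mm below the handle's underside when fully out. z axis as the gauge's.
- rack: Tool rack, fixed: grey base, white top plate 60 (x) x 160 (y) x 12 mm with its upper face 90 mm above the table and two 12 mm holes at y = +45 mm (gauge) and y = -45 mm (marker); origin on the table under its centre.
- box: Coated grey metal box, 110 (x) x 80 (y) x 45 (z) mm, clamped immovably in the fixture's tilted nest: it leans 15 degrees towards the side the fixture's front faces (its -x). Origin: centre of its underside; z is square to its top face (out of it). Two thin studs 30 mm tall stand near its far (+x) corners, at x = +43, y = +-28 mm.
- spot (a point): Centre of the red spot, 12 mm across, on the box's top face, straight under the eyelet. Axes as the box's: z is square to the face, outwards.
- guide: Eyelet on the yellow guide arm, fixed to the fixture: plate 36 x 36 x 10 mm with a 14 mm hole, mouth chamfered 3 mm. Origin: hole centre at the plate's upper face; z along the hole, outwards (parallel to the box's z). Upper face 40 mm, lower face 30 mm above the spot along z. The arm comes from a post at the box's +y side, no higher than the plate.
- fixture: Whole measuring fixture, fixed to the bench, base plate 170 x 140 mm; origin on the table under its centre; its front (-x) is the low side of the tilted box. Highest point about 120 mm.
- marker: Bystander: black marker with red point, 18 mm diameter, standing in the rack's other hole, 90 mm from the gauge; its top is 140 mm above the table. Origin at the underside of its thick part.
- block: Bystander: steel calibration disc, 48 mm diameter, 12 mm high, lying on the bench; origin under its centre.
- tape: Bystander: roll of yellow tape lying flat, 90 mm diameter, 24 mm high; origin under its centre.
- cup: Bystander: empty orange plastic cup, 54 mm across, 50 mm high; origin under its centre.
Things that resemble listed ones, but are neither listed nor needed, are in the scene too. What is shaped like the fixture but green or purple is not meant.

How it is judged (in metres and radians):
On the way, in this order (a step that is already met when the one before it is completed fails the run):
1. the gauge is held clear above the rack, its tip out of the hole (height (world z) of tip above 0.094 m and contact force between the fingers and probe above 0.5 N and contact force between probe and rack below 0.05 N), for 0.1 s.
2. the gauge's tip has passed down through the eyelet (z of tip in the frame of guide between -0.042 and -0.01 m and x of tip in the frame of guide between -0.007 and 0.007 m and y of tip in the frame of guide between -0.007 and 0.007 m and angle between the z axis of probe and the z axis of guide, either way round below 0.2 rad), for 0.05 s.
At the end, for the whole second after the job is handed in: The gripper still holds the gauge; its tip, through the eyelet, rests within 6 mm of the spot's centre, the gauge within 0.1 rad (6 degrees) of square to the box's face, the tip pushed in 2.5 to 7.5 mm with 0.8 to 8 N on the box, and the gauge still (under 10 mm/s) (distance between tip and spot below 0.006 m and angle between the z axis of probe and the z axis of box, either way round below 0.1 rad and value of joint plunger between 0.0025 and 0.0075 m and contact force between probe and box between 0.8 and 8 N and contact force between the fingers and probe above 1 N and linear speed of probe below 0.01 m/s); the arm keeps its last pose, push and grip.
It fails at once if the gauge pressed hard on the box (over 15 N) (contact force between probe and box above 15 N).
It fails at once if a bystander moved by more than 30 mm (distance of any of marker, block, tape, cup from where it was at the start of the episode above 0.03 m).
It also fails if it takes over 48 s, if anything falls off the work surface, if the arm or the gripper's body presses on something with over 40 N, if the wrist force passes 120 N, or if a joint passes its speed limit or range.

## Working session

There is one attempt and no reset: what is moved stays moved. The work goes in short steps, Python scripts to look and compute and a tool call to move; the robot and the scene stay as the last step left them, time stands still between calls to the robot, and variables do not carry over. Pictures are saved under pics/ and viewed, at most 11 in all, crops included, and the job is handed in when it is done.

Besides the shell and the picture viewer there is one more tool, called after "Request:" in YAML: its name, and indented under it one key for each argument. arm_command: Moves the arm, as the interface text tells. Its arguments: {"type":"object","properties":{"moves":{"type":"array"},"gripper":{"type":"number"},"force":{"type":"number"}},"required":["moves"]}

```bash
ls; mkdir -p pics; cat > h.py <<'E'
import numpy as np, cv2
from scipy.spatial.transform import Rotation as R
from station import sense, grab_frame, hand_in, boxes_of, spot_point
def grab(n,save=None):
    s=sense(); f=grab_frame(n)
    if n=="wrist":
        T=np.eye(4);T[:3,:3]=R.from_quat(s["orientation"]).as_matrix();T[:3,3]=s["tool_pos"]
        E=T@np.array(f["tool_from_camera"])
    else: E=np.array(f["extrinsics"])
    f["E"]=E
    if save: cv2.imwrite("pics/"+save,cv2.cvtColor(f["pixels"],cv2.COLOR_RGB2BGR))
    return f
def w(f,p): return (f["E"]@np.r_[p,1])[:3]
def px(f,P):
    c=np.linalg.inv(f["E"])@np.r_[P,1]; return np.array([f["fx"]*c[0]/c[2]+f["cx"],f["fy"]*c[1]/c[2]+f["cy"]])
def ray(f,u,v):
    d=f["E"][:3,:3]@np.array([(u-f["cx"])/f["fx"],(v-f["cy"])/f["fy"],1]); return f["E"][:3,3],d/np.linalg.norm(d)
def atz(f,u,v,z):
    o,d=ray(f,u,v); return o+d*(z-o[2])/d[2]
E
python3 - <<'E'
from h import *
print(sense())
np.set_printoptions(precision=1,suppress=True)
for n in("top","side"):
    f=grab(n,n+"0.png"); print(n,f["E"],f["fx"])
    for l in("probe","rack","box","guide","fixture","marker","spot"):
        for g in(boxes_of,spot_point):
            try:
                for r in g(n,l)[:4]: print(l,g.__name__,round(r["score"],2),w(f,r["point"]),px(f,w(f,r["point"])))
            except Exception as e: print(l,g.__name__,e)
E
cd pics; python3 -c "
import cv2,numpy as np
cv2.imwrite('both.png',cv2.resize(np.vstack([cv2.imread('top0.png'),cv2.imread('side0.png')]),(480,600)))"
```

```text
pics
{'t': 0.0, 'joints': array([-1.17255128,  0.4180005 , -0.01031029,  1.61418849,  0.00470706,
        1.11072683, -0.05298217]), 'qd': array([ 0.00114976,  0.00082791, -0.00116012,  0.0017738 , -0.0005262 ,
        0.00190024, -0.00136058]), 'joint_efforts': array([ 1.88430116e-03, -8.64428115e+01,  6.79816436e-01, -4.34873486e+01,
        1.92257040e-02,  7.77032983e-03,  2.39636074e-05]), 'tool_pos': array([265.92056839, 565.20263883, 230.63768039]), 'orientation': array([ 2.18087636e-01,  9.75928973e-01, -6.42984937e-04, -9.32579034e-05]), 'wrist_force': array([-0.78106348,  0.04540407, -0.56698662]), 'moment': array([-0.00498519,  0.07109222, -0.0031298 ]), 'grasp_force': 0.0, 'opening': 85.1907511069981}
top [[   0.    -1.     0.1  355. ]
 [  -1.    -0.     0.    11.7]
 [  -0.    -0.1   -1.  1035.9]
 [   0.     0.     0.     1. ]] 366.35827648907775
probe call 0.52 [ 519.3 -143.2  151.3] [386.3 182.7]
rack call 0.6 [ 523.7 -190.6   86.9] [400.1 185.9]
rack call 0.32 [570.8 207.5  55.7] [251.6 167.3]
rack call 0.84 [ 534.9 -190.6   -0.9] [393.5 187.3]
box call 0.76 [ 307.4 -2
[... 2482 characters left out ...]
 [ 300.2 -255.4   -2.2] [255.3 353.5]
fixture call 0.83 [358.8 235.3   0.4] [240.7 189.8]
fixture call 0.72 [589.6 219.7   1.8] [330.9 176.4]
fixture call 0.54 [389.8 -30.8  -0.2] [277.1 255.7]
marker call 0.85 [ 546.4 -237.   125.4] [391.4 258.4]
marker call 0.86 [ 547.7 -227.3   92.1] [388.5 269. ]
marker call 0.37 [535.7   8.7   0.1] [337.5 230.2]
spot call 0.82 [353.2 206.7  71.3] [237.1 171.8]
spot call 0.8 [582.3 193.1  71.7] [331.3 158.4]
spot call 0.79 [ 290.  -274.1   76.6] [246.5 332.4]
spot call 0.91 [ 272.6 -247.9   70.9] [233.1 324.9]
spot call 0.75 [337.6 239.   72.7] [228.3 165.6]
spot call 0.61 [388.5 -30.6   2. ] [276.4 254.9]
spot call 0.57 [568.  217.9  74.1] [322.7 153.7]
```

View pics/top0.png

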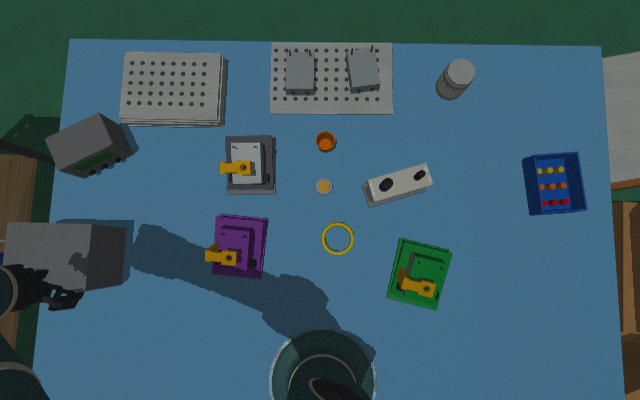

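View pics/side0.png

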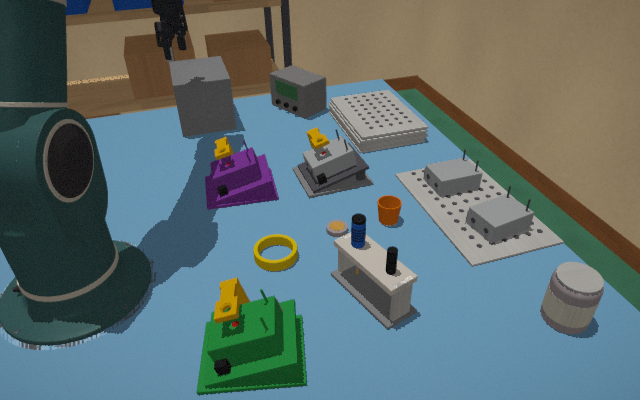

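Candidates for the gauge: the blue/black one in the rack at side (358,230), top (386,183). Next to it is the black marker at (391,258), which isn't the gauge. Candidates for the fixture: green (235,330), purple (240,175) and grey (332,165) in the side view, plus loose grey boxes on the white pegboard (452,177) and (500,217). By the description I choose the blue gauge and the grey fixture, and I'll check both in one close crop.

```bash
python3 - <<'E'
from h import *
im=cv2.imread("pics/side0.png")
a=cv2.resize(im[120:200,285:385],(500,400)[0:2],interpolation=cv2.INTER_CUBIC)
b=cv2.resize(im[205:325,325:425],(300,360),interpolation=cv2.INTER_CUBIC)
c=np.zeros((400,800,3),np.uint8); c[:,:500]=a; c[:360,500:]=b
cv2.imwrite("pics/crop1.png",c)
f=grab("wrist"); np.set_printoptions(precision=3,suppress=True); print(f["tool_from_camera"],f["fx"])
# tool-frame move to look pose: world target
s=sense(); T=R.from_quat(s["orientation"])
print(T.as_matrix())
for g in ([500,200,400],): print(T.inv().apply(np.array(g)-s["tool_pos"])/30)
E
```

```text
[[   0.      -0.957   -0.291   75.081]
 [   1.       0.001   -0.001   -0.682]
 [   0.001   -0.291    0.957 -141.72 ]
 [   0.       0.       0.       1.   ]] 338.8090207634289
[[-0.905  0.426  0.   ]
 [ 0.426  0.905 -0.   ]
 [-0.    -0.    -1.   ]]
[-12.242  -7.705  -5.623]
```

View pics/crop1.png

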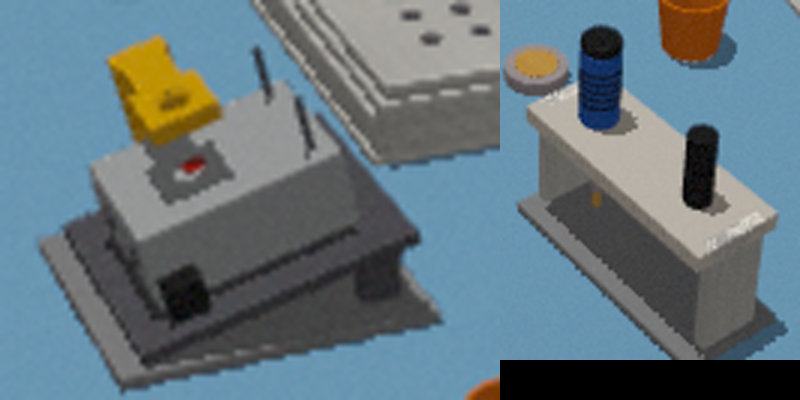

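The crop confirms it: the blue ribbed gauge stands at the rack's far-left hole with its brass tip showing below, and the grey fixture has the red spot and yellow eyelet. I'll lift, move and turn so that tool y lies along world x.

Request:
arm_command:
  moves:
    - {"tz": -1}
    - {"tz": -1}
    - {"tx": -1, "ty": -0.6, "tz": -1}
    - {"tx": -1, "ty": -0.7, "tz": -1}
    - {"tx": -1, "ty": -0.7, "tz": -1}
    - {"tx": -1, "ty": -0.7, "tz": -0.6}
    - {"tx": -1, "ty": -0.7}
    - {"tx": -1, "ty": -0.7}
    - {"tx": -1, "ty": -0.7}
    - {"tx": -1, "ty": -0.7}

```text
schema error: expected keys tx, ty, tz, ax, ay, az
```

Request:
arm_command:
  moves:
    - {"tx": -1, "ty": -0.7}
    - {"tx": -1, "ty": -0.7}
    - {"tx": -1, "ty": -0.7}
    - {"tx": -1, "ty": -0.5}
    - {"tx": -0.2}
    - {"az": 1}
    - {"az": 1}
    - {"az": 1}
    - {"az": 1}
    - {"az": 1}

```text
schema error: expected keys tx, ty, tz, ax, ay, az
```

Request:
arm_command:
  moves:
    - {"az": 1}
    - {"az": 1}
    - {"az": 1}
    - {"az": 1}
    - {"az": 1}
    - {"az": 0.8}
    - {}
    - {}

```text
schema error: expected keys tx, ty, tz, ax, ay, az
```

```bash
cat > look.py <<'E'
from h import *
import sys
np.set_printoptions(precision=1,suppress=True)
s=sense(); print(s["t"],s["tool_pos"],s["orientation"].round(4),s["joints"].round(2))
f=grab("wrist",sys.argv[1])
for l in sys.argv[2:]:
    for g in(boxes_of,spot_point):
        try:
            for r in g("wrist",l)[:2]: print(l,"bs"[g is spot_point],round(r["score"],2),w(f,r["point"]),px(f,w(f,r["point"])))
        except Exception as e: print(l,e)
E
python3 look.py w1.png guide spot box fixture
```

```text
1.55 [266.1 565.5 231.3] [ 0.2  1.  -0.   0. ] [-1.2  0.4 -0.   1.6  0.   1.1 -0.1]
spot b 0.58 [304.2 277.3  59.6] [ 98.4 316.8]
box b 0.88 [302.5 277.6  59.1] [ 98.  315.3]
fixture b 0.55 [296.6 279.2  18.3] [117.9 289.5]
fixture s 0.73 [359.6 238.1   0.3] [128.  331.8]
```

View pics/w1.png

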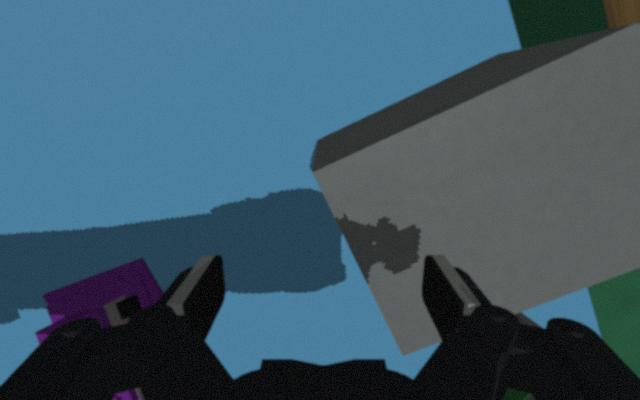

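All six keys are required, so nothing moved. The picture shows the start view, with a big grey box partly under the gripper on the right (from about (320,170)) and the purple fixture at (100,290). I'll lift first.

Request:
arm_command:
  moves:
    - {"tx": 0, "ty": 0, "tz": -1, "ax": 0, "ay": 0, "az": 0}
    - {"tx": 0, "ty": 0, "tz": -1, "ax": 0, "ay": 0, "az": 0}
    - {"tx": -1, "ty": -0.6, "tz": -1, "ax": 0, "ay": 0, "az": 0}
    - {"tx": -1, "ty": -0.7, "tz": -1, "ax": 0, "ay": 0, "az": 0}
    - {"tx": -1, "ty": -0.7, "tz": -1, "ax": 0, "ay": 0, "az": 0}
    - {"tx": -1, "ty": -0.7, "tz": -0.6, "ax": 0, "ay": 0, "az": 0}
    - {"tx": -1, "ty": -0.7, "tz": 0, "ax": 0, "ay": 0, "az": 0}
    - {"tx": -1, "ty": -0.7, "tz": 0, "ax": 0, "ay": 0, "az": 0}
    - {"tx": -1, "ty": -0.7, "tz": 0, "ax": 0, "ay": 0, "az": 0}
    - {"tx": -1, "ty": -0.7, "tz": 0, "ax": 0, "ay": 0, "az": 0}

```text
t: 3.0
tool_pos: [413.5, 312.6, 399.5]
orientation: [0.218, 0.976, 0.0, 0.0]
wrist_force: [0.9, 1.1, 0.4]
opening: 85.5
grasp_force: 0.0
```

Request:
arm_command:
  moves:
    - {"tx": -1, "ty": -0.7, "tz": 0, "ax": 0, "ay": 0, "az": 0}
    - {"tx": -1, "ty": -0.7, "tz": 0, "ax": 0, "ay": 0, "az": 0}
    - {"tx": -1, "ty": -0.7, "tz": 0, "ax": 0, "ay": 0, "az": 0}
    - {"tx": -1, "ty": -0.5, "tz": 0, "ax": 0, "ay": 0, "az": 0}
    - {"tx": -0.2, "ty": 0, "tz": 0, "ax": 0, "ay": 0, "az": 0}
    - {"tx": 0, "ty": 0, "tz": 0, "ax": 0, "ay": 0, "az": 1}
    - {"tx": 0, "ty": 0, "tz": 0, "ax": 0, "ay": 0, "az": 1}
    - {"tx": 0, "ty": 0, "tz": 0, "ax": 0, "ay": 0, "az": 1}
    - {"tx": 0, "ty": 0, "tz": 0, "ax": 0, "ay": 0, "az": 1}
    - {"tx": 0, "ty": 0, "tz": 0, "ax": 0, "ay": 0, "az": 1}

```text
t: 4.0
tool_pos: [493.6, 190.4, 399.3]
orientation: [0.465, 0.885, 0.0, -0.0]
wrist_force: [-0.4, -0.2, 0.1]
opening: 85.2
grasp_force: 0.0
```

Request:
arm_command:
  moves:
    - {"tx": 0, "ty": 0, "tz": 0, "ax": 0, "ay": 0, "az": 1}
    - {"tx": 0, "ty": 0, "tz": 0, "ax": 0, "ay": 0, "az": 1}
    - {"tx": 0, "ty": 0, "tz": 0, "ax": 0, "ay": 0, "az": 1}
    - {"tx": 0, "ty": 0, "tz": 0, "ax": 0, "ay": 0, "az": 1}
    - {"tx": 0, "ty": 0, "tz": 0, "ax": 0, "ay": 0, "az": 1}
    - {"tx": 0, "ty": 0, "tz": 0, "ax": 0, "ay": 0, "az": 0.8}
    - {"tx": 0, "ty": 0, "tz": 0, "ax": 0, "ay": 0, "az": 0}
    - {"tx": 0, "ty": 0, "tz": 0, "ax": 0, "ay": 0, "az": 0}

```text
t: 4.8
tool_pos: [493.6, 190.2, 399.3]
orientation: [0.706, 0.708, -0.0, -0.0]
wrist_force: [-0.3, -0.6, -0.5]
opening: 85.4
grasp_force: 0.0
```

```bash
cat > look.py <<'E'
from h import *
import sys
np.set_printoptions(precision=1,suppress=True)
s=sense(); print(s["t"],s["tool_pos"],s["orientation"].round(4),s["joints"].round(2))
f=grab("wrist",sys.argv[1])
for l in sys.argv[2:]:
    for g in(boxes_of,spot_point):
        try:
            for r in g("wrist",l)[:2]: print(l,"bs"[g is spot_point],round(r["score"],2),w(f,r["point"]),px(f,w(f,r["point"])))
        except Exception as e: print(l,e)
E
python3 look.py w1.png guide spot box fixture
```

```text
4.8 [493.6 190.2 399.3] [ 0.7  0.7 -0.  -0. ] [-0.8  0.1  0.4  1.6 -0.1  1.4 -0.4]
guide b 0.87 [326.6 244.4 114.6] [187.4 109.3]
guide b 0.66 [557.6 223.2 115.4] [375.9 127.6]
guide s 0.98 [323.7 245.  116.7] [184.3 108.8]
guide s 0.81 [555.7 219.  116.1] [374.3 131.1]
spot b 0.95 [370.4 242.9  81.6] [230.5 109.4]
spot b 0.82 [593.4 219.9  78.9] [398.4 127.5]
spot s 0.86 [333.3 243.8  73.9] [204.1 108.3]
spot s 0.69 [565.1 218.9  75.7] [376.9 128. ]
box b 0.73 [368.4 238.2  79.2] [229.7 112.9]
box b 0.62 [ 332.  -227.6   47.6] [234.  375.6]
box s 0.95 [587.8 217.8  34.6] [388.1 126. ]
box s 0.56 [354.7 242.2  33.7] [228.3 108.3]
fixture b 0.98 [ 334.8 -208.9    7. ] [240.1 350.8]
fixture b 0.57 [579.2 230.5  62.6] [386.2 118.6]
fixture s 0.84 [589.3 223.8  -3. ] [384.9 119.9]
fixture s 0.69 [ 295.8 -260.7   -3.1] [223.4 368.5]
```

View pics/w1.png

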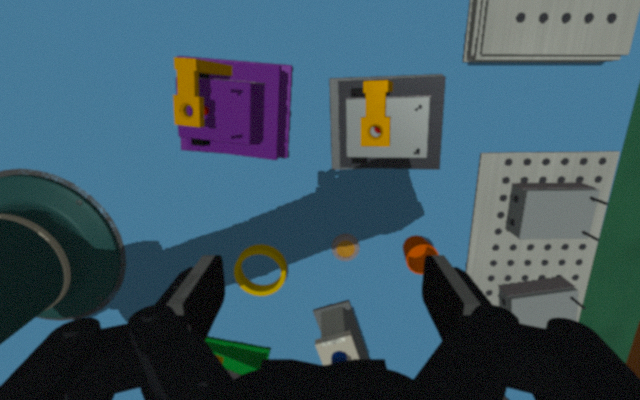

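The grey fixture is at (385,125), its eyelet hole at (376,130) and the red spot shows through it; the purple fixture is to the left at (235,110). The rack with the gauge is at (340,350). I'll go above the gauge to look.

Request:
arm_command:
  moves:
    - {"tx": -1, "ty": 0.1, "tz": 0.4, "ax": 0, "ay": 0, "az": 0}
    - {"tx": -1, "ty": 0.1, "tz": 0.4, "ax": 0, "ay": 0, "az": 0}
    - {"tx": -1, "ty": 0.1, "tz": 0.4, "ax": 0, "ay": 0, "az": 0}
    - {"tx": -1, "ty": 0.1, "tz": 0.4, "ax": 0, "ay": 0, "az": 0}
    - {"tx": -1, "ty": 0.1, "tz": 0.4, "ax": 0, "ay": 0, "az": 0}
    - {"tx": -1, "ty": 0.1, "tz": 0.4, "ax": 0, "ay": 0, "az": 0}
    - {"tx": -1, "ty": 0.1, "tz": 0.4, "ax": 0, "ay": 0, "az": 0}
    - {"tx": -1, "ty": 0.1, "tz": 0.4, "ax": 0, "ay": 0, "az": 0}
    - {"tx": -1, "ty": 0.1, "tz": 0.4, "ax": 0, "ay": 0, "az": 0}
    - {"tx": -1, "ty": 0, "tz": 0.4, "ax": 0, "ay": 0, "az": 0}

```text
t: 6.25
tool_pos: [520.9, -111.4, 278.9]
orientation: [0.707, 0.707, 0.0, 0.0]
wrist_force: [0.5, -0.7, -1.1]
opening: 85.4
grasp_force: 0.0
```

Request:
arm_command:
  moves:
    - {"tx": -1, "ty": 0, "tz": 0.6, "ax": 0, "ay": 0, "az": 0}
    - {"tx": 0, "ty": 0, "tz": 0, "ax": 0, "ay": 0, "az": 0}
    - {"tx": 0, "ty": 0, "tz": 0, "ax": 0, "ay": 0, "az": 0}

```text
t: 6.55
tool_pos: [520.6, -140.5, 261.1]
orientation: [0.707, 0.707, -0.0, -0.0]
wrist_force: [0.1, 1.0, 0.6]
opening: 85.4
grasp_force: 0.0
```

```bash
python3 look.py w2.png probe rack marker
```

```text
6.55 [ 520.6 -140.5  261.1] [ 0.7  0.7 -0.  -0. ] [-0.3  0.3  0.6  1.8 -0.2  1.1  0.4]
probe b 0.65 [ 520.9 -138.7  153.5] [325.  191.2]
probe s 0.64 [ 523.2 -147.1   92.2] [327.1 181.8]
rack b 0.91 [ 536.2 -180.6   86.5] [340.1 213. ]
rack s 0.84 [ 536.1 -189.5   -3.2] [336.6 195.4]
marker b 0.55 [ 540.8 -228.6  124.3] [346.2 275.8]
marker s 0.91 [ 544.5 -232.    84.9] [347.3 259.1]
```

View pics/w2.png

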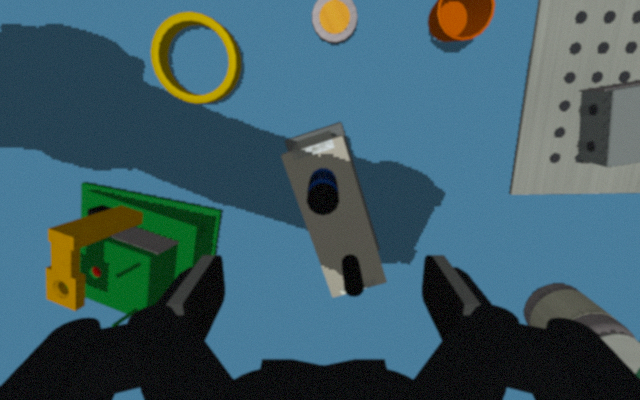

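```bash
python3 - <<'E'
from h import *
s=sense(); f=grab("wrist"); im=f["pixels"].astype(int)
m=np.zeros(im.shape[:2],np.uint8); r=im[165:222,300:345]; m[165:222,300:345]=(r.max(2)<60)*255
n,l,st,c=cv2.connectedComponentsWithStats(m); i=1+np.argmax(st[1:,4]); print(st[i],c[i])
cn=max(cv2.findContours(m,cv2.RETR_EXTERNAL,cv2.CHAIN_APPROX_NONE)[0],key=cv2.contourArea); print(cv2.fitEllipse(cn),cv2.minEnclosingCircle(cn))
for u,v in (c[i],(323,199)): print(atz(f,u,v,152))
print(px(f,[521,-143,152]),px(f,[521,-143,142]),338.8*26/(f["E"][2,3]-152))
E
```

```text
[ 306  171   33   45 1127] [321.84826974 194.18012422]
((321.8459167480469, 193.72073364257812), (31.70838165283203, 45.5037727355957), 0.837335467338562) ((321.5, 193.15908813476562), 22.299772262573242)
[ 518.96027151 -140.67385449  152.        ]
[ 519.85696315 -144.58345314  152.        ]
[324.47539549 197.05542014] [324.42557469 193.39792079] 35.04949932255048
```

Request:
arm_command:
  moves:
    - {"tx": -0.13, "ty": -0.04, "tz": 0, "ax": 0, "ay": 0, "az": 0}
    - {"tx": 0, "ty": 0, "tz": 0.8, "ax": 0, "ay": 0, "az": 0}
    - {"tx": 0, "ty": 0, "tz": 0.8, "ax": 0, "ay": 0, "az": 0}
    - {"tx": 0, "ty": 0, "tz": 0.8, "ax": 0, "ay": 0, "az": 0}
    - {"tx": 0, "ty": 0, "tz": 0.8, "ax": 0, "ay": 0, "az": 0}
    - {"tx": 0, "ty": 0, "tz": 0.7, "ax": 0, "ay": 0, "az": 0}
    - {"tx": 0, "ty": 0, "tz": 0.7, "ax": 0, "ay": 0, "az": 0}
    - {"tx": 0, "ty": 0, "tz": 0.6, "ax": 0, "ay": 0, "az": 0}
    - {"tx": 0, "ty": 0, "tz": 0, "ax": 0, "ay": 0, "az": 0}

```text
t: 7.85
tool_pos: [518.4, -144.1, 103.6]
orientation: [0.707, 0.707, -0.001, -0.001]
wrist_force: [0.9, 0.6, 0.9]
opening: 85.5
grasp_force: 0.0
```

Request:
arm_command:
  moves:
    - {"tx": 0, "ty": 0, "tz": 0, "ax": 0, "ay": 0, "az": 0}
    - {"tx": 0, "ty": 0, "tz": 0, "ax": 0, "ay": 0, "az": 0}
    - {"tx": 0, "ty": 0, "tz": 0, "ax": 0, "ay": 0, "az": 0}
    - {"tx": 0, "ty": 0, "tz": 0, "ax": 0, "ay": 0, "az": 0}
    - {"tx": 0, "ty": 0, "tz": 0, "ax": 0, "ay": 0, "az": 0}
    - {"tx": 0, "ty": 0, "tz": 0, "ax": 0, "ay": 0, "az": 0}
    - {"tx": 0, "ty": 0, "tz": 0, "ax": 0, "ay": 0, "az": 0}
    - {"tx": 0, "ty": 0, "tz": 0, "ax": 0, "ay": 0, "az": 0}
  gripper: 1
  force: 40

```text
t: 8.65
tool_pos: [519.9, -144.1, 106.0]
orientation: [0.707, 0.707, 0.0, 0.0]
wrist_force: [-2.2, 0.5, 8.6]
opening: 25.1
grasp_force: 38.8
```

Request:
arm_command:
  moves:
    - {"tx": 0, "ty": 0, "tz": -0.3, "ax": 0, "ay": 0, "az": 0}
    - {"tx": 0, "ty": 0, "tz": -0.7, "ax": 0, "ay": 0, "az": 0}
    - {"tx": 0, "ty": 0, "tz": -0.8, "ax": 0, "ay": 0, "az": 0}
    - {"tx": 0, "ty": 0, "tz": -0.8, "ax": 0, "ay": 0, "az": 0}
    - {"tx": 0, "ty": 0, "tz": -0.8, "ax": 0, "ay": 0, "az": 0}
    - {"tx": 0, "ty": 0, "tz": -0.8, "ax": 0, "ay": 0, "az": 0}
    - {"tx": 0, "ty": 0, "tz": -0.7, "ax": 0, "ay": 0, "az": 0}
    - {"tx": 0, "ty": 0, "tz": 0, "ax": 0, "ay": 0, "az": 0}
    - {"tx": 0, "ty": 0, "tz": 0, "ax": 0, "ay": 0, "az": 0}

```text
t: 9.55
tool_pos: [519.5, -144.0, 252.5]
orientation: [0.707, 0.707, 0.0, 0.0]
wrist_force: [-0.2, 0.7, -1.6]
opening: 25.1
grasp_force: 39.5
```

```bash
python3 look.py w3.png probe tip; python3 - <<'E'
from h import *
F=[]
for i in range(6): grab_frame("wrist"); F.append(sense()["wrist_force"])
print(np.mean(F,0),np.std(F,0))
E
```

```text
9.55 [ 519.5 -144.   252.5] [0.7 0.7 0.  0. ] [-0.3  0.3  0.6  1.8 -0.2  1.1  0.4]
probe b 0.79 [ 521.2 -136.6  297.3] [331.5 303.1]
probe b 0.74 [ 530.1 -151.1   85.4] [335.4 182.8]
probe s 0.88 [ 523.  -143.4  239.2] [332.2 245.9]
tip s 0.47 [ 516.2 -145.3  164.4] [319.9 203.1]
[-0.30158644 -0.10793332 -1.27845459] [0.62285209 0.60623895 0.53423212]
```

View pics/w3.png

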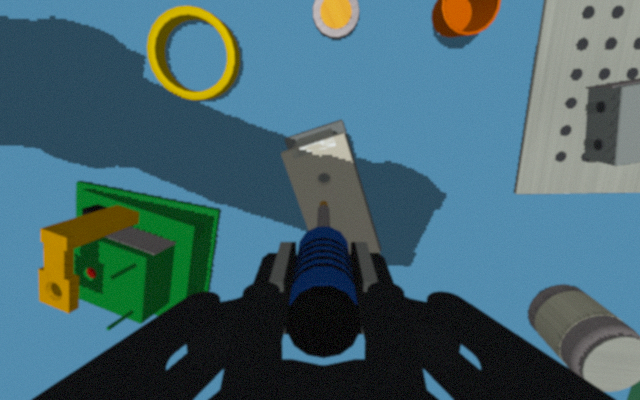

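The gauge is held straight: cap at (323,325), tip at about (323,203). I'll carry it to a standoff above the grey fixture's eyelet and tilt.

Request:
arm_command:
  moves:
    - {"tx": 0.6, "ty": 0, "tz": 0, "ax": 0, "ay": 0, "az": 0}
    - {"tx": 1, "ty": 0, "tz": 0, "ax": 0, "ay": 0, "az": 0}
    - {"tx": 1, "ty": 0, "tz": 0, "ax": 0, "ay": 0, "az": 0}
    - {"tx": 1, "ty": 0, "tz": 0, "ax": 0, "ay": 0, "az": 0}
    - {"tx": 1, "ty": 0, "tz": 0, "ax": 0, "ay": 0, "az": 0}
    - {"tx": 1, "ty": 0, "tz": 0, "ax": 0, "ay": 0, "az": 0}
    - {"tx": 1, "ty": 0, "tz": 0, "ax": 0, "ay": 0, "az": 0}
    - {"tx": 1, "ty": 0, "tz": 0, "ax": 0, "ay": 0, "az": 0}
    - {"tx": 1, "ty": 0, "tz": 0, "ax": 0, "ay": 0, "az": 0}
    - {"tx": 1, "ty": 0, "tz": 0, "ax": 0, "ay": 0, "az": 0}

```text
t: 11.1
tool_pos: [519.5, 145.1, 252.3]
orientation: [0.707, 0.707, 0.0, 0.0]
wrist_force: [0.5, -0.4, -1.7]
opening: 25.1
grasp_force: 39.5
```

Request:
arm_command:
  moves:
    - {"tx": 1, "ty": 0, "tz": 0, "ax": 0, "ay": 0, "az": 0}
    - {"tx": 1, "ty": 0, "tz": 0, "ax": 0, "ay": 0, "az": 0}
    - {"tx": 0.5, "ty": 0, "tz": 0, "ax": 0, "ay": 0, "az": 0}
    - {"tx": 0, "ty": 0, "tz": 0, "ax": -0.6, "ay": 0, "az": 0}
    - {"tx": 0, "ty": 0, "tz": 0, "ax": -0.7, "ay": 0, "az": 0}
    - {"tx": 0, "ty": 0, "tz": 0, "ax": -0.7, "ay": 0, "az": 0}
    - {"tx": 0, "ty": 0, "tz": 0, "ax": -0.5, "ay": 0, "az": 0}
    - {"tx": 0, "ty": 0, "tz": 0, "ax": 0, "ay": 0, "az": 0}
    - {"tx": 0, "ty": 0, "tz": 0, "ax": 0, "ay": 0, "az": 0}

```text
t: 12.0
tool_pos: [519.6, 218.7, 252.5]
orientation: [0.701, 0.701, 0.092, 0.092]
wrist_force: [0.5, 0.5, -0.8]
opening: 25.1
grasp_force: 39.8
```

```bash
python3 look.py w4.png guide spot tip; python3 - <<'E'
import cv2
im=cv2.imread("pics/w4.png"); cv2.imwrite("pics/w4c.png",cv2.resize(im[60:260,190:450],(780,600),interpolation=cv2.INTER_CUBIC))
E
```

```text
12.0 [519.6 218.7 252.5] [0.7 0.7 0.1 0.1] [-0.9  0.2  0.4  1.9  0.1  0.8 -0.5]
guide b 0.8 [558.9 224.1 116.3] [327.9 176.3]
guide b 0.69 [340.6 241.  114.4] [ 23.8 170.8]
guide s 0.75 [555.  221.5 118.2] [324.1 179.9]
guide s 0.36 [526.  219.5 238.9] [330.7 244.2]
spot b 0.84 [592.2 225.3  79.1] [350.2 164.4]
spot b 0.76 [369.1 245.1  79.2] [ 88.7 154.6]
spot s 0.87 [336.1 244.9  76.5] [ 42.6 156. ]
spot s 0.82 [567.6 217.8  73.9] [324.8 172.2]
tip s 0.56 [539.2 218.6 166.6] [320.4 201.5]
tip s 0.22 [557.  221.  115.6] [325.6 179.7]
```

View pics/w4c.png

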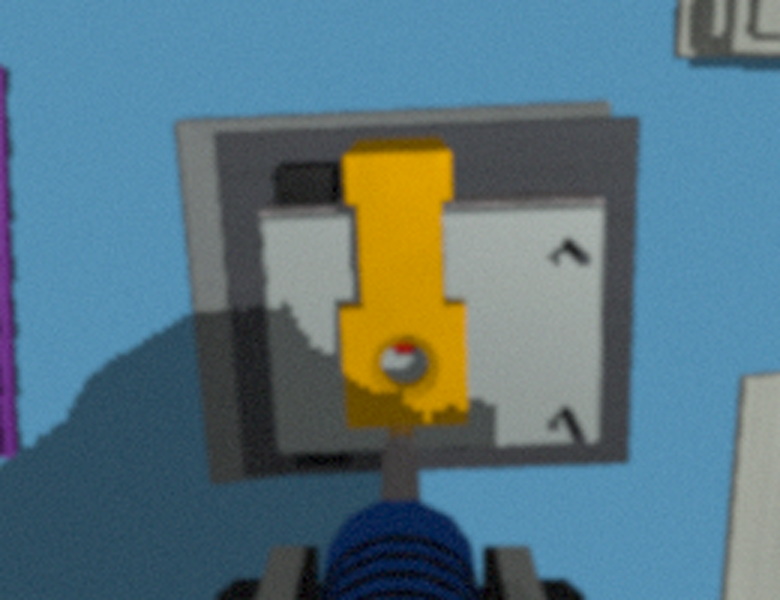

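Tip at full-frame (323.3,202.7), eyelet hole centre at (325,180.3), with the red spot showing through it. The box edges show a yaw of about +2°.

```bash
python3 - <<'E'
from h import *
np.set_printoptions(precision=2,suppress=True)
s=sense(); f=grab("wrist"); im=f["pixels"]
hsv=cv2.cvtColor(im,cv2.COLOR_RGB2HSV)
T=R.from_quat(s["orientation"]); p=s["tool_pos"]
loc=lambda P:T.inv().apply(P-p)
o,d=ray(f,323.3,202.7); ol,dl=loc(o),T.inv().apply(d); print("tip",ol+dl*(91-ol[2])/dl[2], "model px",px(f,p+T.apply([0,0,91])))
# hole: non-yellow within the plate
y=((hsv[...,0]>12)&(hsv[...,0]<35)&(hsv[...,1]>150)).astype(np.uint8)
roi=(1-y)[165:197,310:342]; n,l,st,c=cv2.connectedComponentsWithStats(roi)
print([(st[i],c[i]+[310,165]) for i in range(1,n) if st[i,4]>20])
for uv in((325,180.3),):
  for z in (113,115,117): P=atz(f,*uv,z); print("hole",P,loc(P))
print("guidenet",loc(np.array([555.5,220,115])), loc(np.array([568,217.8,76])))
E
```

```text
tip [-2.02 -1.15 91.  ] model px [324.89 200.04]
[(array([  6,  10,  17,  13, 160], dtype=int32), array([323.98, 180.62]))]
hole [557.42 219.78 113.  ] [  1.15   0.34 144.15]
hole [556.87 220.31 115.  ] [  1.68   0.33 142.08]
hole [556.32 220.84 117.  ] [  2.21   0.32 140.01]
guidenet [  1.37  -0.99 141.73] [ -0.8    1.   182.63]
```

Request:
arm_command:
  moves:
    - {"tx": 0.12, "ty": 0.05, "tz": 0.3, "ax": 0, "ay": 0, "az": 0}
    - {"tx": 0, "ty": 0, "tz": 0.5, "ax": 0, "ay": 0, "az": 0}
    - {"tx": 0, "ty": 0, "tz": 0.4, "ax": 0, "ay": 0, "az": 0}
    - {"tx": 0, "ty": 0, "tz": 0, "ax": 0, "ay": 0, "az": 0}
    - {"tx": 0, "ty": 0, "tz": 0, "ax": 0, "ay": 0, "az": 0}

```text
t: 12.9
tool_pos: [530.4, 222.4, 217.7]
orientation: [0.701, 0.701, 0.092, 0.092]
wrist_force: [-0.4, 0.4, -1.6]
opening: 25.2
grasp_force: 39.8
```

```bash
python3 - <<'E'
from h import *
np.set_printoptions(precision=2,suppress=True)
f=grab("wrist"); s=sense();print(s["t"],s["tool_pos"])
T=R.from_quat(s["orientation"]); p=s["tool_pos"]
print(px(f,np.array([556.87,220.31,115])), px(f,p+T.apply([-2,-1.15,91])))
im=cv2.cvtColor(f["pixels"],cv2.COLOR_RGB2BGR)
cv2.imwrite("pics/w5c.png",cv2.resize(im[130:260,240:410],(784,600),interpolation=cv2.INTER_CUBIC))
g=grab("side"); im=cv2.cvtColor(g["pixels"],cv2.COLOR_RGB2BGR)
cv2.imwrite("pics/s5c.png",cv2.resize(im[100:190,270:390],(800,600),interpolation=cv2.INTER_CUBIC))
E
```

```text
12.95 [530.5  222.56 218.14]
[323.56 196.65] [323.7  202.61]
```

View pics/w5c.png

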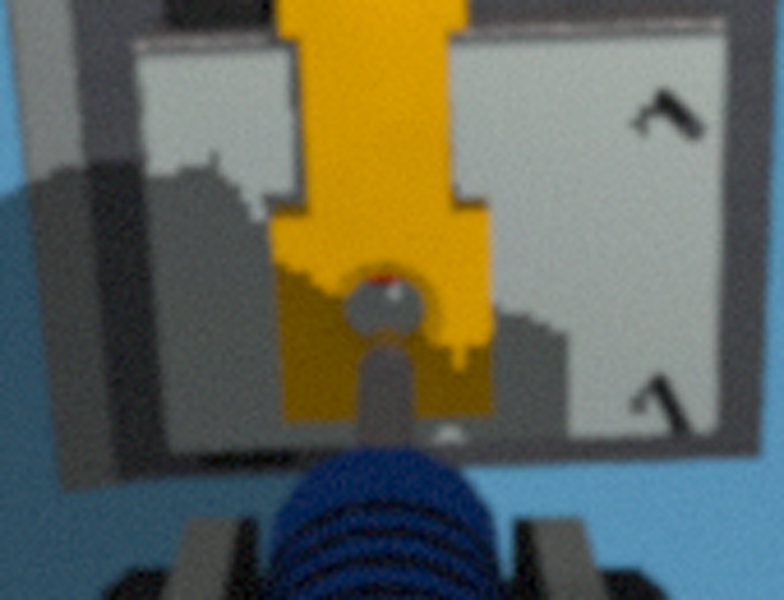

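Tip at (323.7,202.2), hole centre at (324.1,195.9): aligned to within about 0.5 mm, with some 15 mm to go. I'll insert.

Request:
arm_command:
  moves:
    - {"tx": 0.02, "ty": 0.01, "tz": 0.2, "ax": 0, "ay": 0, "az": 0}
    - {"tx": 0, "ty": 0, "tz": 0.2, "ax": 0, "ay": 0, "az": 0}
    - {"tx": 0, "ty": 0, "tz": 0.2, "ax": 0, "ay": 0, "az": 0}
    - {"tx": 0, "ty": 0, "tz": 0.2, "ax": 0, "ay": 0, "az": 0}
    - {"tx": 0, "ty": 0, "tz": 0.2, "ax": 0, "ay": 0, "az": 0}
    - {"tx": 0, "ty": 0, "tz": 0.2, "ax": 0, "ay": 0, "az": 0}
    - {"tx": 0, "ty": 0, "tz": 0.1, "ax": 0, "ay": 0, "az": 0}
    - {"tx": 0, "ty": 0, "tz": 0, "ax": 0, "ay": 0, "az": 0}
    - {"tx": 0, "ty": 0, "tz": 0, "ax": 0, "ay": 0, "az": 0}

```text
t: 13.9
tool_pos: [540.8, 223.1, 180.4]
orientation: [0.701, 0.701, 0.092, 0.092]
wrist_force: [0.6, -0.2, -0.5]
opening: 24.7
grasp_force: 39.8
```

```bash
cat > fz.py <<'E'
from h import *
np.set_printoptions(precision=2,suppress=True)
F=[];P=[]
for i in range(12): grab_frame("wrist"); s=sense(); F.append(s["wrist_force"]);P.append(s["tool_pos"])
n=-R.from_quat(s["orientation"]).as_matrix()[:,2]
print(s["t"],np.mean(P,0),"F",np.mean(F,0),"along n",np.mean(F@n),"+-",np.std(F@n)/12**.5,"s",np.mean(P,0)@n)
E
python3 fz.py; python3 - <<'E'
from h import *
f=grab("wrist"); g=grab("side")
a=cv2.resize(f["pixels"][150:250,260:380],(480,400),interpolation=cv2.INTER_CUBIC)
b=cv2.resize(g["pixels"][110:190,290:354],(320,400),interpolation=cv2.INTER_CUBIC)
cv2.imwrite("pics/w6c.png",cv2.cvtColor(np.hstack([a,b]),cv2.COLOR_RGB2BGR))
E
```

```text
14.5 [540.78 223.15 180.46] F [-0.08  0.12 -1.45] along n -1.3810664571081055 +- 0.10438995331125171 s 34.3489903429265
```

View pics/w6c.png

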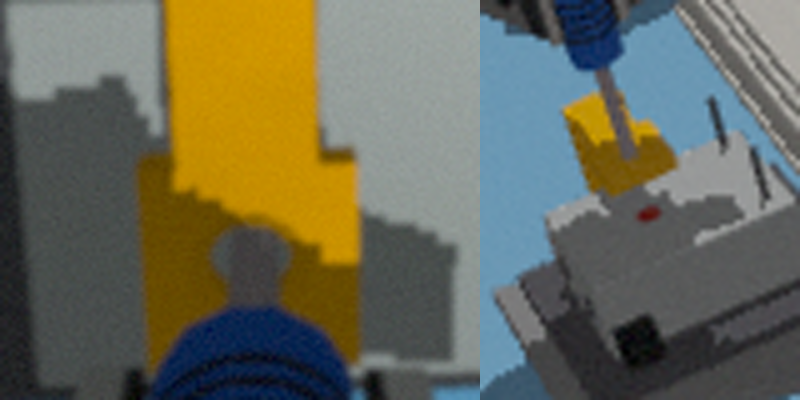

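The stem is centred in the eyelet (wrist crop (255,260)) and there is no side force. I'll go down 12 mm and read the force.

Request:
arm_command:
  moves:
    - {"tx": 0, "ty": 0, "tz": 0.1, "ax": 0, "ay": 0, "az": 0}
    - {"tx": 0, "ty": 0, "tz": 0.1, "ax": 0, "ay": 0, "az": 0}
    - {"tx": 0, "ty": 0, "tz": 0.1, "ax": 0, "ay": 0, "az": 0}
    - {"tx": 0, "ty": 0, "tz": 0.1, "ax": 0, "ay": 0, "az": 0}
    - {"tx": 0, "ty": 0, "tz": 0, "ax": 0, "ay": 0, "az": 0}
    - {"tx": 0, "ty": 0, "tz": 0, "ax": 0, "ay": 0, "az": 0}

```text
t: 15.2
tool_pos: [543.9, 223.1, 168.6]
orientation: [0.701, 0.701, 0.092, 0.092]
wrist_force: [-0.0, -0.1, -2.1]
opening: 24.9
grasp_force: 39.8
```

```bash
python3 fz.py
```

```text
15.8 [543.87 223.13 168.79] F [-0.07  0.44 -1.49] along n -1.4258015571872333 +- 0.1150175547048003 s 22.244738032995805
```

Request:
arm_command:
  moves:
    - {"tx": 0, "ty": 0, "tz": 0.1, "ax": 0, "ay": 0, "az": 0}
    - {"tx": 0, "ty": 0, "tz": 0, "ax": 0, "ay": 0, "az": 0}
    - {"tx": 0, "ty": 0, "tz": 0, "ax": 0, "ay": 0, "az": 0}

```text
t: 16.1
tool_pos: [544.6, 223.0, 165.7]
orientation: [0.701, 0.701, 0.092, 0.092]
wrist_force: [0.5, -0.1, -1.1]
opening: 25.2
grasp_force: 39.8
```

```bash
python3 fz.py
```

```text
16.7 [544.64 223.11 165.84] F [-0.22 -0.11 -1.6 ] along n -1.4848846866067975 +- 0.08969974964270254 s 19.201508088270156
```

No contact yet, at the point where it was expected. I'll continue in 2–3 mm steps.

Request:
arm_command:
  moves:
    - {"tx": 0, "ty": 0, "tz": 0.08, "ax": 0, "ay": 0, "az": 0}
    - {"tx": 0, "ty": 0, "tz": 0, "ax": 0, "ay": 0, "az": 0}
    - {"tx": 0, "ty": 0, "tz": 0, "ax": 0, "ay": 0, "az": 0}

```text
t: 17.0
tool_pos: [545.3, 223.1, 163.4]
orientation: [0.701, 0.701, 0.092, 0.092]
wrist_force: [0.1, -0.3, -0.5]
opening: 25.2
grasp_force: 39.8
```

```bash
python3 fz.py
```

```text
17.6 [545.25 223.12 163.52] F [-0.42 -0.08 -0.88] along n -0.7406654759426773 +- 0.17627357236786934 s 16.862282146320336
```

Request:
arm_command:
  moves:
    - {"tx": 0, "ty": 0, "tz": 0.08, "ax": 0, "ay": 0, "az": 0}
    - {"tx": 0, "ty": 0, "tz": 0, "ax": 0, "ay": 0, "az": 0}
    - {"tx": 0, "ty": 0, "tz": 0, "ax": 0, "ay": 0, "az": 0}

```text
t: 17.9
tool_pos: [545.9, 223.1, 161.2]
orientation: [0.701, 0.701, 0.092, 0.092]
wrist_force: [-0.1, 0.4, 0.3]
opening: 25.1
grasp_force: 39.9
```

```bash
python3 fz.py
```

```text
18.5 [545.9  223.11 161.23] F [-0.19  0.17  0.61] along n 0.6396922740174887 +- 0.1567167032711296 s 14.402418255056125
```

In contact: the added force is 2.07 N, so the plunger is in about 3 mm. I'll advance 2 mm more.

Request:
arm_command:
  moves:
    - {"tx": 0, "ty": 0, "tz": 0.07, "ax": 0, "ay": 0, "az": 0}
    - {"tx": 0, "ty": 0, "tz": 0, "ax": 0, "ay": 0, "az": 0}
    - {"tx": 0, "ty": 0, "tz": 0, "ax": 0, "ay": 0, "az": 0}

```text
t: 18.8
tool_pos: [546.4, 223.1, 159.1]
orientation: [0.701, 0.701, 0.092, 0.092]
wrist_force: [-0.5, 0.5, 1.3]
opening: 25.0
grasp_force: 40.0
```

```bash
python3 fz.py; python3 fz.py; python3 - <<'E'
from h import *
f=grab("wrist"); g=grab("side")
print([ (r["score"],w(g,r["point"])) for r in spot_point("side","probe")[:2]])
a=cv2.resize(f["pixels"][150:250,260:380],(480,400),interpolation=cv2.INTER_CUBIC)
b=cv2.resize(g["pixels"][110:190,290:354],(320,400),interpolation=cv2.INTER_CUBIC)
cv2.imwrite("pics/w7c.png",cv2.cvtColor(np.hstack([a,b]),cv2.COLOR_RGB2BGR))
E
```

```text
19.4 [546.43 223.11 159.18] F [-0.4   0.36  1.26] along n 1.3164558945484204 +- 0.09443102001951306 s 12.332037643047638
20.0 [546.43 223.11 159.17] F [-0.03  0.2   1.16] along n 1.127512941474614 +- 0.14662824056398033 s 12.30755917106302
[(0.65, array([551.55821355, 221.92235077, 146.90125129]))]
```

View pics/w7c.png

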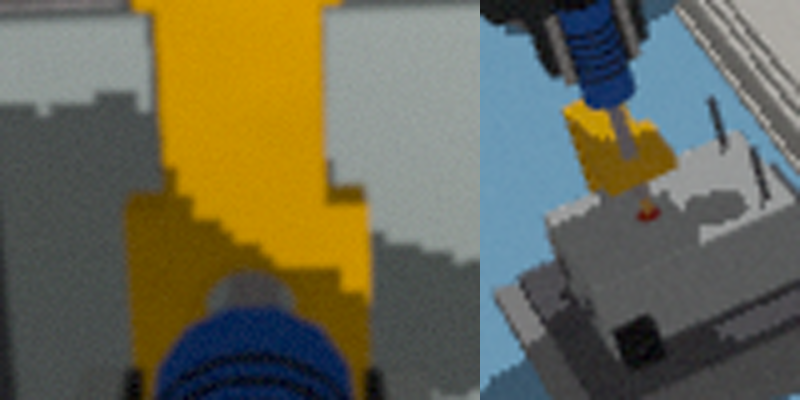

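The brass tip rests on the red spot (side crop (648,212)). The added push is about 2.65 N, so the plunger is in roughly 4.7 mm. I'll hand in.

```bash
python3 -c "
from station import hand_in
print(hand_in())"
```

```text
the job is handed in; nothing more can be done
None
```

The job is handed in: the gripper still holds the gauge, passed through the yellow eyelet with its tip on the red spot and the plunger pushed in about 4.7 mm (estimated from about 2.65 N of added push); the hand-in gave no verdict.

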